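Close up the leak-test chamber

ROBOT

A 7-joint arm with a two-finger parallel gripper is mounted at the origin on the work surface. World frame = base frame: x ahead of the robot, y to its left, z up, the work surface at z = 0. Lengths are in mm, angles in degrees, forces in N, time in s.
With the tool pointing down it reaches from about 400 to 925 mm from the base axis. Payload 5.6 kg.
Tool frame: the origin (TCP) lies at the very end of the fingers, on their centre line; the grasp point (between the pads) lies 19 mm behind it; z points along the fingers, y is the direction in which the jaws open and shut (so a half turn about z gives the same grasp; the last joint's range is limited). The gripper opens to 85 mm and grips with 20 to 120 N. Pads are 22 mm wide; open, the fingers measure 114 mm over their backs; the gripper's body (76 mm by 85 mm) begins 54 mm behind the grasp point. The pads swing forward as they close: fully open they stand 13 mm farther back than shut.
Start: joints at [62.796, 26.786, -0.665, 91.828, 0.344, 61.387, -3.226], TCP at [271.991, -590.364, 231.29] pointing down, gripper open.
Joint ranges: [-144.91, 144.91], [-17.63, 115.5], [-89.93, 88.59], [15.96, 139.68], [-74.01, 254.01], [8.47, 105.57], [-167.45, 167.45]. Speed limits (degrees/s): [147.25, 147.25, 180, 180, 180, 180, 180].

INTERFACE

Orientations are given as a 3x3 rotation matrix whose columns are the frame's x, y, z axes.
In Python, from plant import * gives the robot as it stands.
- The arm moves only by the tool step_arm, never from a script. Its arguments are lists of equal length, an entry for each row: "jaw": the finger opening in mm, from 0 to 85.4; "offset": the shift along the tool's x, y, z as a fraction of full scale, a list of three; "rot": the turn, a rotation vector about the tool's x, y, z as a fraction of full scale, a list of three. In form: {"jaw": [jaw, ...], "offset": [[tx, ty, tz], ...], "rot": [[ax, ay, az], ...]}. A call has 1 to 12 rows; each row shifts and turns the commanded pose from where the row before left it, along the tool's axes as they then stand; what a row does not reach is not made up. Full scale, the value 1, is 0.2 m for a shift and 90 degrees for a turn. A row lasts 1/12 s, in which the tool goes at most 41.7 mm and 7.16 degrees, less where a joint would pass 70% of its speed; a pose out of reach is approached as far as the arm can. A call with a number of a shift or a turn outside -1 to 1 is refused whole. A call with a gripper value outside its range is refused whole. The fingers move at their own pace and stop on an object; the grip force is fixed at half the most. Time passes only in rows, so rows that do not move let the fingers close. It gives the time, the measured TCP pose, the force and the opening at its end, in the units of the state.
- state(): the state, without advancing time (a new reading comes with each control period).
- get_image(name): name is "scene" or "top" or "wrist"; returns a dict with "frame" (400x640x3 uint8, red, green, blue), "range_z" (400x640 float32, mm along the optical axis (not along the pixel's ray), 0 where there is no reading), "fx", "fy", "cx", "cy" (pixels), "k1" (the pictures are not rectified: a ray, as slopes to the right and down, at radius r is drawn at 1 + k1 r^2 times it, then the intrinsics apply), "extrinsics" (4x4, takes a point from camera to world coordinates). Camera axes: x right, y down, z forward; pixel columns grow to the right and rows downward; lengths in mm; the calibration is good to about 2 mm. A picture is of the moment at which its call begins.
- hand_in(): hands the job in, once; it reports no verdict.
The state is a dict: "time_s": time; "joint_positions": joint angles; "joint_velocities": joint speeds; "joint_torque": joint torques, N m; "tool_pos": TCP position; "eef_rot": TCP orientation; "wrist_force": force on the tool from outside, world axes, zero at the start; "ft_torque": the same for the moment, N m; "grip_width": finger opening in mm.
Only numpy, scipy, OpenCV 4.12 (cv2) and the standard library are available. Lean on these libraries where they do the work, as an engineer would, in place of code of your own. Each camera call takes 0.05 s, during which the arm holds its last target. There are 200 camera calls.

TASK

Take the green-capped probe out of the black stand and stand it upright in the empty white cup inside the leak-test chamber. Then, without putting the clamp down first, push the blue-framed lid fully shut and after that swing the red-handled clamp over until it is fully down on the lid. Leave the other probe standing in its cup, and do not shove or knock over the two bottles and the jar.

Things in the scene. Friction and masses are not known exactly. Their poses are not given: they have to be found in the camera images.
- chamber: fixed open-topped aluminium tub, 150 mm (x) by 200 mm (y) by 100 mm tall, walls and floor 8 mm thick. Origin: centre of its underside on the bench. Its own x points from the clamp side (-x) to the lid's hinge side (+x), z up. It is turned so that its x points roughly to the robot's left, give or take 35 degrees. A brass port sticks out 25 mm on its +y side, 40 mm up.
- chamber_hinge (a point): middle of the lid's hinge line, at (75, 0, 104) mm in the chamber's frame; the hinge line runs along the chamber's y
- lid (a joint): angle of the lid in rad: 0 shut (level on the tub), about 1.57 standing upright, more leaning back beyond the hinge, stop at 1.95. The hinge is stiff: the lid stays where it is left, and about 3 N at its free edge moves it. The lid is a flat plate 150 mm (from the hinge line to the free edge) by 200 mm by 8 mm, blue frame with clear window, no handle; shut, its upper face is 108 mm above the bench
- lid_edge (a point): middle of the lid's free edge, mid-thickness, 150 mm from the hinge line
- clamp_pivot (a point): middle of the clamp arm's pivot axis, at (-87, 0, 122) mm in the chamber's frame; the axis runs along the chamber's y
- clamp (a joint): angle of the clamp arm in rad: 0 fully down, the arm level and reaching from the pivot towards the chamber's +x, its rubber foot on the shut lid; 1.57 upright; more leaning outwards, away from the tub; stop at 2.5. Stiff pivot: it stays where it is left, and about 2 N at the red handle moves it. The arm is 14 mm wide and 12 mm thick, it runs through the pivot axis
- clamp_tip (a point): centre of the clamp's red cross handle, a bar 16 mm in diameter and 56 mm long along the chamber's y, 64 mm from the pivot axis (130 mm above the bench when the clamp is down)
- cup_free: the empty cup: white plastic cup fixed to the chamber floor, 34 mm outside and 28 mm inside diameter, 45 mm tall, floor 4 mm thick, so its rim is 53 mm above the bench. Origin: centre of its underside (8 mm above the bench), z up
- cup_full: the occupied cup, 92 mm from the empty one along the chamber's y (which of the two is on which side varies): white plastic cup fixed to the chamber floor, 34 mm outside and 28 mm inside diameter, 45 mm tall, floor 4 mm thick, so its rim is 53 mm above the bench. Origin: centre of its underside (8 mm above the bench), z up
- probe: the probe to load, loose, about 100 g: 80 mm tall in all: polished steel stem 14 mm in diameter, 55 mm long, with a white ceramic band, and on top of it a green plastic cap 26 mm in diameter, 25 mm tall. Origin: centre of the foot of the stem, z along the stem to the cap. It starts upright in the stand, foot 15 mm above the bench
- spare: the other, identical probe, standing loosely in the occupied cup, to be left there: 80 mm tall in all: polished steel stem 14 mm in diameter, 55 mm long, with a white ceramic band, and on top of it a green plastic cap 26 mm in diameter, 25 mm tall. Origin: centre of its foot, z to the cap
- stand: fixed black plastic block, 60 mm (x) by 80 mm (y) by 40 mm tall, with a 16 mm square hole 25 mm deep in the middle of its top that holds the probe. Origin: centre of its underside. A bottle stands on its +x side and one on its -x side, centres 64 to 80 mm from the hole; its +y and -y sides are free for fingers
- wash_a: loose yellow bottle, white cap, 50 mm in diameter, 110 mm tall, next to the stand. Origin: centre of its underside, z up
- wash_b: loose white bottle, red cap, 50 mm in diameter, 110 mm tall, next to the stand. Origin: centre of its underside, z up
- jar: loose amber jar, steel cap, 52 mm in diameter, 70 mm tall, behind the lid. Origin: centre of its underside, z up
Not all that is in view belongs to the job. Leave any brown, pink or yellow look-alike of the spare alone.

How it is judged (in metres and radians):
On the way, in this order (a step that is already met when the one before it is completed fails the run):
1. the probe stands in the empty cup, let go of, with the lid still open (horizontal distance between probe and cup_free below 0.018 m and z of probe in the frame of cup_free below 0.015 m and angle between probe's own z axis and vertical below 0.5 rad and contact force between the fingers and probe below 0.2 N and value of joint lid above 0.6 rad), for 0.2 s.
2. the lid is fully shut with the clamp still up (value of joint lid below 0.05 rad and value of joint clamp above 0.6 rad), for 0.2 s.
3. the clamp is fully down on the shut lid (value of joint clamp below 0.08 rad and value of joint lid below 0.05 rad), for 0.2 s.
At the end, for the whole second after the job is handed in: The probe stands at rest in the formerly empty cup and the other probe in its own (foot within 18 mm of the cup's axis and less than 15 mm above the cup's underside, leaning less than 0.5 rad); the lid is shut (under 0.05 rad) and the clamp down (under 0.08 rad) (all of step 3 and horizontal distance between probe and cup_free below 0.018 m and z of probe in the frame of cup_free below 0.015 m and angle between each of probe, spare's own z axis and vertical below 0.5 rad and horizontal distance between spare and cup_full below 0.018 m and z of spare in the frame of cup_full below 0.015 m and linear speed of probe below 0.02 m/s); the robot touches nothing.
It fails at once if a bottle or the jar is knocked over or shoved more than 40 mm (angle between any of wash_a, wash_b, jar's own z axis and vertical above 0.5 rad or distance of any of wash_a, wash_b, jar from where it was at the start of the episode above 0.04 m).
It fails at once if the other probe is taken out of its cup (z of spare in the frame of cup_full above 0.03 m).
It fails at once if the clamp is put down before the lid is shut (value of joint clamp below 0.4 rad and value of joint lid above 0.1 rad).
It also fails if it takes over 61 s, if anything falls off the work surface, if the arm or the gripper's body presses on something with over 40 N, if the wrist force passes 120 N, or if a joint passes its speed limit or range.

## Working session

There is one attempt and no reset: what is moved stays moved. The work goes in short steps, Python scripts to look and compute and a tool call to move; the robot and the scene stay as the last step left them, time stands still between calls to the robot, and variables do not carry over. Pictures are saved under pics/ and viewed, about 8 in all and at most 12, crops included, and the job is handed in when it is done.

Besides the shell and the picture viewer there is one more tool, called after ">>>" as name(argument=value, ...) on one line, values as JSON. step_arm: Moves the arm, as the interface text tells. Shift numbers are shares of 0.2 m and turn numbers shares of 90 degrees, none past 1 either way. Its arguments: {"type":"object","properties":{"jaw":{"type":"array","items":{"type":"number"}},"offset":{"type":"array","items":{"type":"array","items":{"type":"number"}}},"rot":{"type":"array","items":{"type":"array","items":{"type":"number"}}}},"required":["jaw","offset","rot"]}

```bash
mkdir -p pics; cat > h.py <<'E'
from plant import *
import numpy as np, cv2
def grab(n):
    d=get_image(n); np.savez(''+n+'.npz',**d); return d
def load(n): return dict(np.load(''+n+'.npz'))
def save(d,name): cv2.imwrite('pics/'+name,d['frame'][:,:,::-1])
def rays(d,uv):
    uv=np.atleast_2d(np.asarray(uv,float)); p=np.c_[(uv[:,0]-d['cx'])/d['fx'],(uv[:,1]-d['cy'])/d['fy']]
    q=p.copy()
    for _ in range(20): q=p/(1+float(d['k1'])*(q**2).sum(1,keepdims=True))
    return np.c_[q,np.ones(len(q))]
def plane(d,uv,z):  # hit horizontal plane
    E=d['extrinsics']; r=rays(d,uv)@E[:3,:3].T; o=E[:3,3]
    return o+r*((z-o[2])/r[:,2])[:,None]
def depth(d,uv):
    uv=np.atleast_2d(uv).astype(int); z=d['range_z'][uv[:,1],uv[:,0]]
    E=d['extrinsics']; return (rays(d,uv)*z[:,None])@E[:3,:3].T+E[:3,3]
def mask(d,lo,hi):
    return cv2.inRange(cv2.cvtColor(d['frame'],cv2.COLOR_RGB2HSV),np.array(lo),np.array(hi))
def blobs(m,amin=30):
    n,l,s,c=cv2.connectedComponentsWithStats(m)
    return [(np.round(c[i],1),s[i].tolist(),l==i) for i in range(1,n) if s[i][4]>=amin]
E
python3 - <<'E'
from h import *
a=grab('scene');b=grab('top')
save(a,'s1.png');save(b,'t1.png')
for d in(a,b):
    print(d['extrinsics'].round(2).tolist(),d['fx'],d['k1'])
    for nm,lo,hi in(('green',(40,80,40),(85,255,255)),('blue',(100,100,40),(130,255,255)),('red',(0,130,60),(8,255,255)),('red2',(172,130,60),(180,255,255))):
        for c,s,l in blobs(mask(d,lo,hi)):
            v=np.argwhere(l)[:,::-1]; P=depth(d,v); ok=d['range_z'][v[:,1],v[:,0]]>0
            print(nm,c,s,np.median(P[ok],0).round(0))
print(state())
E
```

```text
[[0.67, 0.59, -0.44, 1014.24], [0.74, -0.54, 0.4, -406.16], [-0.01, -0.59, -0.8, 1050.59], [0.0, 0.0, 0.0, 1.0]] 493.9798547224925 -0.04586861272833271
green [411.4 109.4] [407, 106, 10, 7, 44] [359. 554.  17.]
green [457.9 140.8] [453, 137, 11, 8, 52] [537. 554.  17.]
green [358.3 176.2] [354, 170, 10, 14, 114] [477. 201.  92.]
green [210.5 299.9] [204, 293, 13, 15, 159] [ 509. -273.   95.]
blue [65.9  7.9] [48, 0, 37, 20, 463] [-391.  -97.  296.]
blue [407.5 157.9] [387, 106, 41, 102, 1084] [580. 256. 209.]
blue [495.  197.7] [459, 164, 75, 70, 3009] [740. 459.  42.]
red [326.  170.9] [320, 161, 13, 21, 133] [471.  96. 189.]
red [184.  278.8] [179, 274, 11, 11, 95] [ 439. -289.  111.]
[[-0.03, -0.99, 0.13, 351.73], [-1.0, 0.03, 0.01, 20.84], [-0.02, -0.13, -0.99, 1066.26], [0.0, 0.0, 0.0, 1.0]] 430.71847829680837 -0.02274336031872257
green [457.6 187.4] [452, 183, 12, 10, 88] [ 505. -272.   95.]
green [249.7 207.2] [244, 202, 12, 11, 101] [473. 204.  92.]
blue [158.4 104.9] [131, 73, 56, 63, 2670] [747. 453.  23.]
blue [209.2 157.9] [174, 109, 70, 99, 1041] [564. 264. 240.]
red [29
[... 246 characters left out ...]
969]), 'joint_velocities': array([-0.01196536, -0.07248272, -0.00599935, -0.03780894,  0.1070475 ,
       -0.11111718,  0.01161298]), 'joint_torque': array([ 3.40435063e-04, -5.33512652e+01,  2.13171111e-02, -2.51962370e+01,
        1.14487507e-02,  4.30272165e-03,  1.81431932e-05]), 'tool_pos': array([ 271.77199769, -589.88846071,  230.41504698]), 'eef_rot': array([[ 9.08213754e-01,  4.18505820e-01, -8.10277019e-04],
       [ 4.18506582e-01, -9.08212627e-01,  1.43675513e-03],
       [-1.34613435e-04, -1.64398704e-03, -9.99998640e-01]]), 'wrist_force': array([-0.20118659,  0.98515248,  0.20899175]), 'ft_torque': array([-0.00814248, -0.01128368, -0.01837058]), 'grip_width': 85.70179855316673}
```

View pics/s1.png

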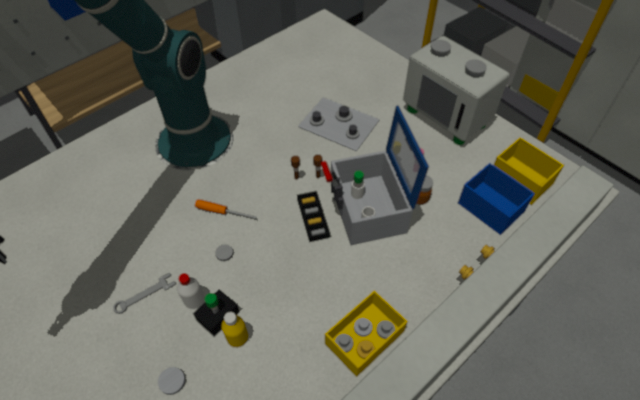

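View pics/t1.png

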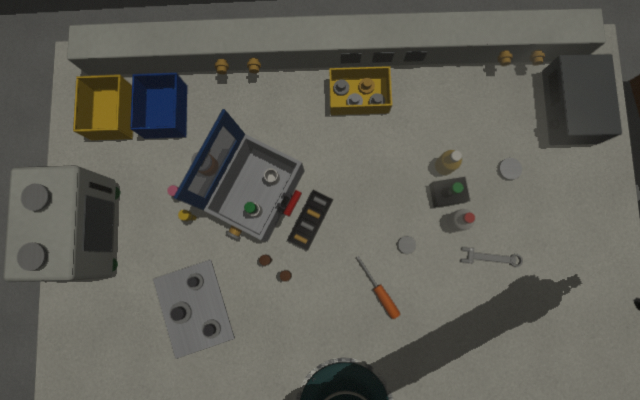

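s1: the stand with the green cap is at (211,300), between the red-capped bottle (184,279) and the yellow bottle (235,330). The chamber is at about (370,195), with the spare at (358,176), the empty cup at (368,212), the lid upright and the clamp handle at (326,171).
t1: the same layout, with the probe at (457,187), the spare at (250,207), the empty cup at (271,176), and the jar behind the lid at about (207,165). Brown, pink and yellow look-alikes stand outside the tub. The green caps at (457,187) and (250,207) are the only candidates. The first is in the black stand, so it is the probe.

```bash
python3 - <<'E'
from h import *
a,b=load('scene'),load('top')
def tri(ua,ub):
    A=[];B=[];
    for d,u in((a,ua),(b,ub)):
        r=d['extrinsics'][:3,:3]@rays(d,u)[0]; r/=np.linalg.norm(r); M=np.eye(3)-np.outer(r,r); A.append(M);B.append(M@d['extrinsics'][:3,3])
    return np.linalg.lstsq(np.vstack(A),np.hstack(B),rcond=None)[0].round(1)
print('probe',tri((210.5,299.9),(457.6,187.4)),'spare',tri((358.3,176.2),(249.7,207.2)),'handle',tri((326,170.9),(291.8,202.8)))
# chamber rim
v=np.argwhere(b['range_z']>0)[:,::-1];P=depth(b,v)
def sel(x0,x1,y0,y1,z0,z1):
    return P[(P[:,0]>x0)&(P[:,0]<x1)&(P[:,1]>y0)&(P[:,1]<y1)&(P[:,2]>z0)&(P[:,2]<z1)]
R=sel(380,720,70,330,95,106)
r=cv2.minAreaRect(R[:,:2].astype(np.float32));print('rim',len(R),np.median(R[:,2]),r,cv2.boxPoints(r).round())
for d in(a,b):
    w=mask(d,(0,0,150),(180,50,255))
    for c,s,l in blobs(w,25):
        p=plane(d,c,53)[0]
        if 420<p[0]<640 and 80<p[1]<300: print('white',c,s,p.round())
# lid: blue points
L=mask(b,(100,100,40),(130,255,255)); l=[x for x in blobs(L,300) if abs(x[0][0]-209)<8][0][2]
Q=depth(b,np.argwhere(l)[:,::-1]);Q=Q[Q[:,2]>100];c=Q.mean(0);n=np.linalg.svd(Q-c,full_matrices=False)[2];print('lid',c.round(),n[2].round(3),Q.min(0).round(),Q.max(0).round())
# stand top, bottle tops
S=sel(440,580,-330,-210,35,45);r=cv2.minAreaRect(S[:,:2].astype(np.float32));print('stand',r)
print('edge',Q[Q[:,2]>np.percentile(Q[:,2],90)].mean(0).round())
for nm,x in(('bottles',sel(400,640,-340,-200,104,116)),('jar',sel(500,750,200,420,64,76))):
    if nm=='bottles':
        for k in(x[x[:,0]<500],x[x[:,0]>=500]): print(nm,len(k),k.mean(0).round())
    else: print(nm,len(x),x.mean(0).round(),x.min(0).round(),x.max(0).round())
E
python3 -c "
import cv2
s=cv2.imread('pics/s1.png');t=cv2.imread('pics/t1.png')
import numpy as np
A=cv2.resize(s[260:360,150:270],None,fx=3.3,fy=3.3,interpolation=2);B=cv2.resize(t[110:250,170:310],(400,400),interpolation=2)
A=cv2.resize(A,(400,400));cv2.imwrite('pics/c.png',np.hstack([A,B]))"
```

```text
probe [ 505.9 -272.8   88.2] spare [473.8 205.5  84.2] handle [468.   99.1 184. ]
rim 1047 99.58303841768361 ((518.1583862304688, 191.4844970703125), (159.85264587402344, 200.04893493652344), 61.58286666870117) [[392. 169.]
 [568.  74.]
 [644. 214.]
 [468. 309.]]
white [379.  243.4] [370, 240, 17, 8, 40] [638. 114.  53.]
lid [562. 263. 210.] [-0.459 -0.872 -0.169] [352.  21. 111.] [ 649.  318. 1066.]
stand ((511.8694152832031, -270.5047302246094), (141.1981964111328, 79.00315856933594), 7.166009426116943)
edge [548. 261. 294.]
bottles 84 [ 434. -288.  109.]
bottles 87 [ 575. -269.  109.]
jar 220 [619. 316.  70.] [502. 202.  64.] [750. 420.  76.]
```

View pics/c.png

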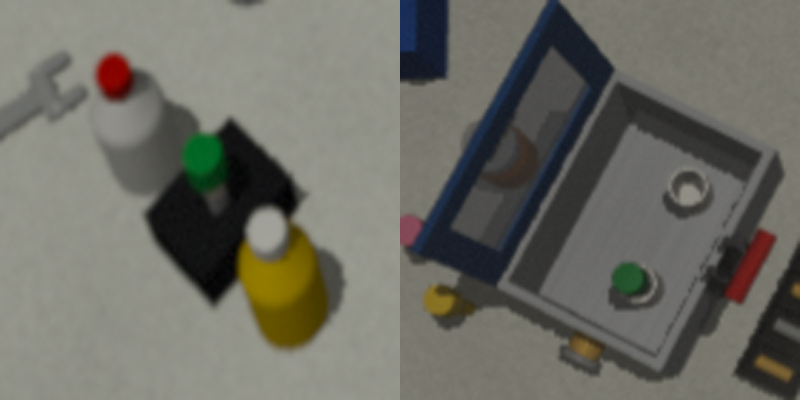

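The crop confirms it: the probe stands in the black stand between the red-capped and yellow bottles, and the empty cup's ring is at crop (687,190), which is top (270.5,176.5). Next come a robust lid angle, the cup and a move plan.

```bash
python3 - <<'E'
from h import *
a,b=load('scene'),load('top')
X=np.array([.476,.879,0]);Y=np.array([-.879,.476,0]);C=np.array([515.5,186,0])
print('cup rim', plane(b,(270.5,176.5),53).round(), plane(a,(368.5,212),53).round())
for d,c0 in((b,(209,158)),(a,(407.5,158))):
    l=[x for x in blobs(mask(d,(100,100,40),(130,255,255)),300) if np.hypot(*(x[0]-c0))<8][0][2]
    Q=depth(d,np.argwhere(l)[:,::-1]); q=np.c_[(Q-C)@X,(Q-C)@Y,Q[:,2]]
    q=q[(abs(q[:,0]-85)<90)&(abs(q[:,1])<125)&(q[:,2]>105)&(q[:,2]<270)]
    p=np.polyfit(q[:,2],q[:,0],1); print('lid x at z',p.round(3),'zmax',np.percentile(q[:,2],[2,98]).round(),'y',np.percentile(q[:,1],[1,99]).round())
s=mask(a,(0,0,0),(180,255,255))
# jar: amber mask
for d in(a,b):
  for c,st,l in blobs(mask(d,(5,90,40),(20,255,200)),15):
    Q=np.median(depth(d,np.argwhere(l)[:,::-1]),0); q=((Q-C)@X,(Q-C)@Y)
    if abs(q[0])<220 and abs(q[1])<150: print('amber',c,st,Q.round(),np.round(q))
S=state();print(S['tool_pos'].round(1),S['eef_rot'].round(3).tolist())
R=S['eef_rot'];print('to probe above, tool axes', (R.T@(np.array([506,-272.5,200])-S['tool_pos'])).round(1))
E
```

```text
cup rim [[550. 161.  53.]] [[556. 162.  53.]]
lid x at z [ 0.086 73.83 ] zmax [116. 255.] y [-96.  95.]
lid x at z [ 0.078 76.375] zmax [112. 257.] y [-101.   93.]
amber [317.5 160.3] [314, 155, 8, 12, 79] [358. 169.  80.] [-90. 130.]
amber [294.8 161.2] [291, 156, 8, 12, 76] [322. 122.  82.] [-148.  140.]
amber [318.  173.5] [317, 171, 3, 6, 18] [357. 171.  23.] [-88. 132.]
amber [296.  174.8] [295, 172, 4, 7, 18] [321. 124.  22.] [-147.  142.]
amber [423.6 196.9] [417, 190, 14, 15, 131] [611. 313.  34.] [157. -23.]
amber [313.2 213.3] [307, 209, 14, 10, 77] [463.  62.  15.] [-133.  -13.]
amber [234.6 230.8] [229, 226, 12, 10, 75] [422. 247.  52.] [  9. 111.]
amber [300.2 238.3] [294, 234, 14, 10, 76] [403.  96.  15.] [-133.   56.]
amber [264.4 259.6] [259, 255, 12, 10, 90] [353. 173.  80.] [-89. 137.]
amber [284.9 275.3] [280, 271, 11, 10, 88] [317. 127.  80.] [-146.  146.]
[ 271.8 -589.9  230.4] [[0.908, 0.419, -0.001], [0.419, -0.908, 0.001], [-0.0, -0.002, -1.0]]
to probe above, tool axes [ 345.6 -190.2   30.7]
```

>>> step_arm(jaw=[65,65,65,65,65,65,65,65,65,65,65,65], offset=[[0,0,0],[0,0,0],[0,0,0],[0.152,-0.158,0.017],[0.152,-0.158,0.017],[0.152,-0.158,0.017],[0.152,-0.158,0.017],[0.152,-0.158,0.017],[0.152,-0.158,0.017],[0.152,-0.158,0.017],[0.152,-0.158,0.017],[0.152,-0.158,0.017]], rot=[[0,0,0.064],[0,0,0.064],[0,0,0.064],[0,0,0],[0,0,0],[0,0,0],[0,0,0],[0,0,0],[0,0,0],[0,0,0],[0,0,0],[0,0,0]])

```text
time_s: 1.1
tool_pos: [494.6, -287.7, 201.9]
eef_rot: [[0.992, 0.13, -0.0], [0.13, -0.992, 0.0], [-0.0, -0.0, -1.0]]
wrist_force: [0.8, -1.1, 0.4]
grip_width: 65.0
```

>>> step_arm(jaw=[65,65], offset=[[0,0,0],[0,0,0]], rot=[[0,0,0],[0,0,0]])

```text
time_s: 1.27
tool_pos: [495.6, -286.2, 201.7]
eef_rot: [[0.991, 0.136, -0.001], [0.136, -0.991, 0.001], [-0.0, -0.001, -1.0]]
wrist_force: [-0.6, -0.4, 0.3]
grip_width: 64.9
```

```bash
python3 - <<'E'
from h import *
d=grab('wrist');save(d,'w1.png')
for c,s,l in blobs(mask(d,(40,80,40),(85,255,255))):
    v=np.argwhere(l)[:,::-1];P=depth(d,v);P=P[d['range_z'][v[:,1],v[:,0]]>0]
    t=P[P[:,2]>92]
    print(c,s,np.median(P,0).round(1),t.shape,t.mean(0).round(1) if len(t) else '',cv2.minAreaRect(t[:,:2].astype(np.float32)) if len(t)>5 else '')
S=state();print(S['tool_pos'].round(1),S['eef_rot'].round(3).tolist(),S['grip_width'],S['wrist_force'])
E
```

```text
[302.7 178.3] [287, 162, 32, 33, 831] [ 508.1 -271.7   94.7] (766, 3) [ 507.1 -271.3   94.8] ((506.97015380859375, -271.5150146484375), (23.697128295898438, 24.312175750732422), 6.026581764221191)
[ 494.2 -288.7  201.8] [[0.991, 0.132, -0.001], [0.132, -0.991, 0.0], [-0.001, -0.0, -1.0]] 64.43289946510004 [ 0.05398598 -0.76453438  0.53209939]
```

View pics/w1.png

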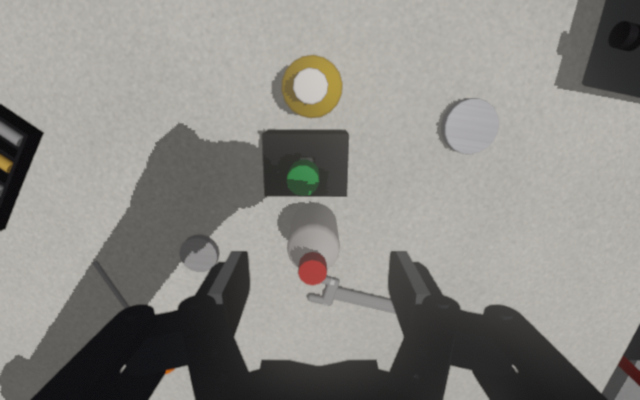

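w1: the green cap is at (303,178) on the stand. The yellow bottle is above it and the red-capped bottle below, both clear of the left and right finger paths. The cap centre is (507,-271.5).

>>> step_arm(jaw=[65,65,65,65,65,65,65,10,10,10,10,10], offset=[[0.07,-0.074,0],[0,0,0.139],[0,0,0.139],[0,0,0.139],[0,0,0.139],[0,0,0.139],[0,0,0],[0,0,0],[0,0,0],[0,0,0],[0,0,0],[0,0,0]], rot=[[0,0,0],[0,0,0],[0,0,0],[0,0,0],[0,0,0],[0,0,0],[0,0,0],[0,0,0],[0,0,0],[0,0,0],[0,0,0],[0,0,0]])

```text
time_s: 2.32
tool_pos: [507.2, -274.0, 65.5]
eef_rot: [[0.992, 0.13, 0.003], [0.13, -0.992, -0.002], [0.003, 0.002, -1.0]]
wrist_force: [-0.2, 0.7, 7.4]
grip_width: 24.4
```

>>> step_arm(jaw=[10,10,10,10], offset=[[0,0,0],[0,0,0],[0,0,0],[0,0,0]], rot=[[0,0,0],[0,0,0],[0,0,0],[0,0,0]])

```text
time_s: 2.65
tool_pos: [507.3, -274.0, 65.4]
eef_rot: [[0.992, 0.13, 0.003], [0.13, -0.992, -0.002], [0.003, 0.002, -1.0]]
wrist_force: [-1.7, 0.3, 7.0]
grip_width: 24.6
```

>>> step_arm(jaw=[10,10,10,10,10,10,10], offset=[[0,0,-0.1],[0,0,-0.175],[0,0,-0.175],[0,0,-0.175],[0,0,-0.175],[0,0,-0.175],[0,0,0]], rot=[[0,0,0],[0,0,0.067],[0,0,0.067],[0,0,0.067],[0,0,0.067],[0,0,0.067],[0,0,0.066]])

```text
time_s: 3.23
tool_pos: [509.5, -274.8, 266.9]
eef_rot: [[0.875, -0.484, 0.013], [-0.484, -0.875, -0.006], [0.014, -0.001, -1.0]]
wrist_force: [0.9, -0.9, -0.5]
grip_width: 24.2
```

```bash
python3 - <<'E'
from h import *
S=state();print(S['tool_pos'].round(1),S['eef_rot'].round(3).tolist(),S['grip_width'],S['wrist_force'].round(1))
print((S['eef_rot'].T@(np.array([553,161.5,260])-S['tool_pos'])).round(1))
print(S['joint_positions'].round(1))
E
```

```text
[ 509.5 -274.8  266.9] [[0.875, -0.484, 0.013], [-0.484, -0.875, -0.006], [0.014, -0.001, -1.0]] 24.16793044318512 [ 0.9 -0.9 -0.5]
[-173.  -402.9    5. ]
[ 22.3  17.4   3.4 100.8  -1.2  61.  -92.9]
```

>>> step_arm(jaw=[10,10,10,10,10,10,10,10,10,10,10,10], offset=[[-0.07,-0.165,0],[-0.07,-0.165,0],[-0.07,-0.165,0],[-0.07,-0.165,0],[-0.07,-0.165,0],[-0.07,-0.165,0],[-0.07,-0.165,0],[-0.07,-0.165,0],[-0.07,-0.165,0],[-0.07,-0.165,0],[-0.07,-0.165,0],[-0.07,-0.165,0]], rot=[[0,0,0],[0,0,0],[0,0,0],[0,0,0],[0,0,0],[0,0,0],[0,0,0],[0,0,0],[0,0,0],[0,0,0],[0,0,0],[0,0,0]])

```text
time_s: 4.23
tool_pos: [548.1, 156.7, 259.0]
eef_rot: [[0.878, -0.479, 0.001], [-0.479, -0.878, 0.0], [0.001, -0.001, -1.0]]
wrist_force: [0.3, -0.3, -1.9]
grip_width: 24.3
```

>>> step_arm(jaw=[10,10], offset=[[0,0,0],[0,0,0]], rot=[[0,0,0],[0,0,0]])

```text
time_s: 4.4
tool_pos: [547.7, 157.8, 258.6]
eef_rot: [[0.88, -0.475, 0.0], [-0.475, -0.88, 0.001], [-0.0, -0.001, -1.0]]
wrist_force: [-0.8, -1.1, -1.7]
grip_width: 24.6
```

```bash
python3 - <<'E'
from h import *
d=grab('wrist');save(d,'w2.png')
S=state();print(S['tool_pos'].round(1),S['eef_rot'].round(3).tolist(),S['grip_width'],S['wrist_force'].round(1))
print((S['eef_rot'].T@(np.array([553,161.5,260])-S['tool_pos'])).round(1))
E
```

```text
[548.  155.4 258.5] [[0.879, -0.478, 0.0], [-0.478, -0.879, -0.001], [0.0, 0.0, -1.0]] 24.15399972402382 [-0.  -0.2 -0.9]
[ 1.5 -7.8 -1.5]
```

View pics/w2.png

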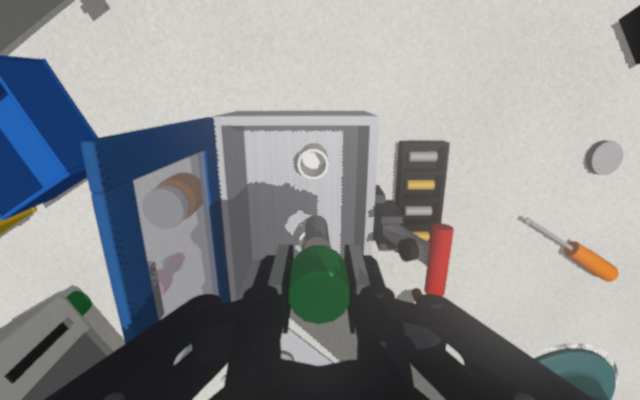

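w2: the probe is held upright, with the cap at (319,284). The empty cup's rim is at (313,161), and the tub's far wall runs from (217,115) to (377,115). The lid stands to the left and the red handle is at (439,260).

```bash
python3 - <<'E'
from h import *
d=load('wrist')
w=mask(d,(0,0,150),(180,40,255)); w[:145]=0;w[180:]=0;w[:,:290]=0;w[:,335:]=0
v=cv2.findNonZero(w);(c,r)=cv2.minEnclosingCircle(v);bb=cv2.boundingRect(v);print('ring',c,r,bb,plane(d,c,53).round(1))
P=depth(d,v[:,0]);P=P[(P[:,2]>46)&(P[:,2]<60)];print('depth ring',len(P),P.mean(0).round(1),((P.min(0)+P.max(0))/2).round(1),np.ptp(P,axis=0).round())
S=state();X=np.array([.476,.879,0]);Y=np.array([-.879,.476,0])
v=np.argwhere(d['range_z']>0)[:,::-1];v=v[v[:,1]<240];P=depth(d,v);R=P[(abs(P[:,2]-100)<3)&(abs(P[:,:2]-[516,187]).max(1)<160)]
q=np.c_[R@X,R@Y];C=np.array([515.5,186,0]);print('rim rel C x',np.percentile(q[:,0]-C@X,[0.5,99.5]),'y',np.percentile(q[:,1]-C@Y,[.5,99.5]))
m=mask(d,(0,130,60),(8,255,255))|mask(d,(172,130,60),(180,255,255))
for c,s,l in blobs(m,300):
    v=np.argwhere(l)[:,::-1];Q=depth(d,v);Q=Q[Q[:,2]>150]-C;print('handle',c,np.percentile(Q@X,[2,50,98]),np.percentile(Q@Y,[2,98]),np.percentile(Q[:,2],[2,98]))
E
```

```text
ring (312.0, 162.0) 27.802976608276367 (290, 145, 45, 35) [[557.3 161.4  53. ]]
depth ring 296 [555.6 161.7  52.1] [555.  161.9  50.5] [33. 33.  8.]
rim rel C x [-76.16427374  85.40977061] y [-100.3178307    19.29189425]
handle [438.7 261.8] [-103.20520125  -96.49970466  -91.5288463 ] [-27.4711014   23.85900133] [183.99722937 189.72576795]
```

>>> step_arm(jaw=[10,10,10,10,10,10,10], offset=[[0.02,-0.04,0],[0,0,0.175],[0,0,0.175],[0,0,0.175],[0,0,0.175],[0,0,0],[0,0,0]], rot=[[0,0,0],[0,0,0],[0,0,0],[0,0,0],[0,0,0],[0,0,0],[0,0,0]])

```text
time_s: 5.03
tool_pos: [555.2, 158.5, 117.2]
eef_rot: [[0.877, -0.481, -0.003], [-0.481, -0.877, -0.002], [-0.002, 0.003, -1.0]]
wrist_force: [1.0, -0.2, -0.6]
grip_width: 24.2
```

```bash
python3 - <<'E'
from h import *
P=[]
for n in('top','scene'):
    d=grab(n)
    for c,s,l in blobs(mask(d,(40,80,40),(85,255,255)),20):
        v=np.argwhere(l)[:,::-1];p=np.median(depth(d,v),0)
        if p[2]>70: print(n,c,s,p.round(1))
    S=state();P.append(S['tool_pos'])
print(np.mean(P,0).round(1),(S['eef_rot'].T@(np.array([555.3,161.7,64])-np.mean(P,0))).round(1),S['wrist_force'].round(1))
E
```

```text
top [241.4 130.5] [238, 126, 7, 10, 22] [517.3 132.1 532.4]
top [255.4 178.3] [253, 173, 7, 12, 21] [438.1  98.6 619.2]
top [266.  214.2] [263, 208, 6, 15, 26] [395.6  80.9 665.1]
top [250.  234.3] [246, 227, 9, 13, 25] [374.7  94.8 673.5]
top [291.3 261.3] [287, 258, 10, 9, 26] [350.6  53.4 713.2]
top [279.4 269.3] [273, 265, 12, 8, 28] [343.7  62.3 716.9]
scene [357.6 177.4] [356, 174, 5, 7, 25] [480.8 196.9  92.6]
scene [371.5 191.2] [367, 184, 10, 15, 106] [562.1 156.9 148.9]
[557.2 159.7 119.9] [-2.8 -0.7 55.9] [ 0.2  0.7 -1.6]
```

>>> step_arm(jaw=[10,10,10,10,10,10], offset=[[-0.01,-0.005,0.05],[0,0,0.06],[0,0,0.06],[0,0,0.06],[0,0,0.035],[0,0,0]], rot=[[0,0,0],[0,0,0],[0,0,0],[0,0,0],[0,0,0],[0,0,0]])

```text
time_s: 5.63
tool_pos: [553.4, 161.7, 63.3]
eef_rot: [[0.878, -0.479, -0.003], [-0.479, -0.878, -0.001], [-0.002, 0.002, -1.0]]
wrist_force: [0.1, 0.7, -1.0]
grip_width: 24.3
```

>>> step_arm(jaw=[10], offset=[[0,0,0]], rot=[[0,0,0]])

```text
time_s: 5.72
tool_pos: [554.1, 161.9, 64.6]
eef_rot: [[0.878, -0.479, -0.001], [-0.479, -0.878, -0.0], [-0.001, 0.001, -1.0]]
wrist_force: [0.7, 0.0, -1.1]
grip_width: 24.3
```

>>> step_arm(jaw=[45,45,45,45,45,45,45,45,45,45,45,45], offset=[[0,0,0],[0,0,0],[0,0,0],[0,0,0],[0,0,0],[0,0,-0.1],[0,0,-0.2],[0,0,-0.2],[0,0,-0.2],[0,0,-0.2],[0,0,-0.2],[0,0,-0.1]], rot=[[0,0,0],[0,0,0],[0,0,0],[0,0,0],[0,0,0],[0,0,0],[0,0,0],[0,0,0],[0,0,0],[0,0,0],[0,0,0],[0,0,0]])

```text
time_s: 6.72
tool_pos: [555.9, 162.6, 311.2]
eef_rot: [[0.878, -0.479, 0.008], [-0.479, -0.878, 0.002], [0.006, -0.006, -1.0]]
wrist_force: [0.9, 0.1, 0.3]
grip_width: 45.5
```

```bash
python3 - <<'E'
from h import *
d=grab('wrist');save(d,'w3.png')
for c,s,l in blobs(mask(d,(40,80,40),(85,255,255)),100):
    v=np.argwhere(l)[:,::-1];P=depth(d,v);print(c,s,np.median(P,0).round(1))
S=state();p=S['tool_pos'];print(p.round(1),S['eef_rot'].round(3).tolist(),S['wrist_force'].round(1))
E
```

```text
[317.8 168.5] [307, 158, 22, 22, 383] [555.3 166.   91.8]
[321.4 239.2] [312, 227, 20, 25, 399] [477.2 203.7  91.5]
[109.2 286.2] [99, 278, 20, 20, 233] [532.9 554.1  14. ]
[557.2 163.1 313.7] [[0.878, -0.479, 0.012], [-0.479, -0.878, 0.004], [0.009, -0.009, -1.0]] [1.6 1.  2.6]
```

View pics/w3.png

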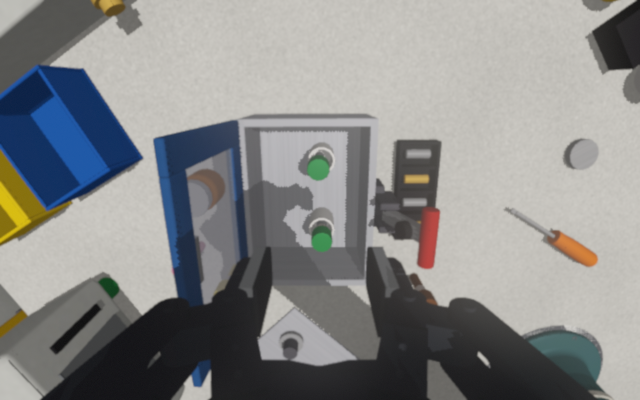

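w3: both green caps are upright in the cups, at (318,168) and (321,239), with tops at z≈92. The lid is still open and the clamp is up. Next I go behind the lid with the jaws closed.

>>> step_arm(jaw=[0,0,0,0,0,0,0,0], offset=[[0,0,0],[-0.06,-0.165,0],[-0.06,-0.165,0],[-0.06,-0.165,0],[-0.06,-0.165,0],[0,0,0],[0,0,0],[0,0,0]], rot=[[0,0,0],[0,0,0],[0,0,0],[0,0,0],[0,0,0],[0,0,0],[0,0,0],[0,0,0]])

```text
time_s: 7.43
tool_pos: [575.0, 299.8, 303.3]
eef_rot: [[0.878, -0.479, -0.003], [-0.479, -0.878, -0.002], [-0.001, 0.003, -1.0]]
wrist_force: [-0.1, 0.2, 0.6]
grip_width: -0.2
```

```bash
cat > ch.py <<'E'
from h import *
import time
X=np.array([.477,.879,0]);Y=np.array([-.879,.477,0]);C=np.array([515.2,185.5,0])
def rel():
    S=state();p=S['tool_pos']-C;print('chamber xyz',[round(float(v),1) for v in(p@X,p@Y,p[2])],'F',[round(float(v),1) for v in(S['wrist_force']@X,S['wrist_force']@Y,S['wrist_force'][2])],'R',S['eef_rot'].round(3).tolist(),'t',S['time_s'],'g',round(float(S['grip_width']),1))
if __name__=='__main__': rel()
E
python3 ch.py
```

```text
chamber xyz [129.0, 1.9, 303.3] F [0.2, 0.2, 0.6] R [[0.878, -0.479, -0.003], [-0.479, -0.878, -0.002], [-0.001, 0.003, -1.0]] t 7.4333 g -0.2
```

>>> step_arm(jaw=[0,0,0,0,0], offset=[[0,0,0.11],[0,0,0.11],[0,0,0.11],[0,0,0.11],[0,0,0]], rot=[[0,0,0],[0,0,0],[0,0,0],[0,0,0],[0,0,0]])

```text
time_s: 7.85
tool_pos: [573.4, 296.8, 212.1]
eef_rot: [[0.876, -0.482, -0.008], [-0.482, -0.876, -0.006], [-0.004, 0.009, -1.0]]
wrist_force: [-0.6, -1.0, -0.8]
grip_width: -0.0
```

>>> step_arm(jaw=[0,0,0,0,0,0,0], offset=[[0,0.05,0],[0,0.05,0],[0,0.05,0],[0,0.05,0],[0,0.05,0.01],[0,0.05,0.01],[0,0.05,0.015]], rot=[[0,0,0],[0,0,0],[0,0,0],[0,0,0],[0,0,0],[0,0,0],[0,0,0]])

```text
time_s: 8.43
tool_pos: [542.2, 238.4, 211.3]
eef_rot: [[0.878, -0.48, 0.002], [-0.48, -0.878, 0.001], [0.002, -0.002, -1.0]]
wrist_force: [1.7, 1.2, 2.8]
grip_width: 0.1
```

```bash
cat > lid.py <<'E'
from ch import *
rel()
d=grab('scene')
for c,s,l in blobs(mask(d,(100,100,40),(130,255,255)),150):
    Q=depth(d,np.argwhere(l)[:,::-1])-C; q=np.c_[Q@X,Q@Y,Q[:,2]]
    q=q[(q[:,0]<140)&(q[:,0]>-100)&(abs(q[:,1])<120)&(q[:,2]>90)&(q[:,2]<270)]
    if len(q)>60: t=np.arctan2(q[:,2]-104,79-q[:,0]);r=np.hypot(q[:,2]-104,79-q[:,0]);print('lid angle',np.median(t[r>60]).round(2),len(q),'zmax',q[:,2].max().round())
save(d,'last.png')
E
python3 lid.py
```

```text
chamber xyz [59.4, 1.5, 211.3] F [1.9, -1.0, 2.8] R [[0.878, -0.48, 0.002], [-0.48, -0.878, 0.001], [0.002, -0.002, -1.0]] t 8.4333 g 0.1
lid angle 1.27 231 zmax 250.0
```

>>> step_arm(jaw=[0,0,0,0,0,0,0,0,0], offset=[[0,0.051,0.025],[0,0.051,0.025],[0,0.059,0.04],[0,0.059,0.04],[0,0.045,0.056],[0,0.045,0.056],[0,0.03,0.065],[0,0.03,0.065],[0,0,0]], rot=[[0,0,0],[0,0,0],[0,0,0],[0,0,0],[0,0,0],[0,0,0],[0,0,0],[0,0,0],[0,0,0]])

```text
time_s: 9.23
tool_pos: [503.5, 171.6, 132.8]
eef_rot: [[0.877, -0.48, -0.007], [-0.48, -0.877, -0.003], [-0.004, 0.006, -1.0]]
wrist_force: [0.7, -1.7, 0.4]
grip_width: 0.3
```

```bash
python3 lid.py
```

```text
chamber xyz [-17.8, 3.6, 132.8] F [-1.1, -1.5, 0.4] R [[0.877, -0.48, -0.007], [-0.48, -0.877, -0.003], [-0.004, 0.006, -1.0]] t 9.2333 g 0.3
lid angle 0.27 1247 zmax 223.0
```

>>> step_arm(jaw=[0,0,0,0], offset=[[0,0,0.05],[0,0,0.05],[0,0,0.025],[0,0,0]], rot=[[0,0,0],[0,0,0],[0,0,0],[0,0,0]])

```text
time_s: 9.62
tool_pos: [505.8, 174.3, 109.5]
eef_rot: [[0.878, -0.479, -0.002], [-0.479, -0.878, -0.001], [-0.002, 0.002, -1.0]]
wrist_force: [-0.3, 0.5, 0.2]
grip_width: 0.1
```

>>> step_arm(jaw=[0,0], offset=[[0,0,0.01],[0,0,0]], rot=[[0,0,0],[0,0,0]])

```text
time_s: 9.78
tool_pos: [506.4, 174.6, 108.6]
eef_rot: [[0.878, -0.479, -0.0], [-0.479, -0.878, -0.0], [-0.0, 0.0, -1.0]]
wrist_force: [-0.4, 0.1, -0.7]
grip_width: -0.1
```

>>> step_arm(jaw=[0,0], offset=[[0,0,0.01],[0,0,0]], rot=[[0,0,0],[0,0,0]])

```text
time_s: 9.95
tool_pos: [506.7, 174.7, 108.0]
eef_rot: [[0.878, -0.479, 0.001], [-0.479, -0.878, 0.0], [0.0, -0.0, -1.0]]
wrist_force: [-3.1, -0.7, 9.1]
grip_width: -0.2
```

>>> step_arm(jaw=[0,0,0], offset=[[0,0,0.01],[0,0,0],[0,0,0]], rot=[[0,0,0],[0,0,0],[0,0,0]])

```text
time_s: 10.2
tool_pos: [506.8, 174.7, 107.9]
eef_rot: [[0.878, -0.479, 0.001], [-0.479, -0.878, -0.0], [0.001, -0.0, -1.0]]
wrist_force: [-6.6, -2.2, 22.9]
grip_width: -0.6
```

```bash
python3 lid.py
```

```text
chamber xyz [-13.5, 2.3, 107.9] F [-5.1, 4.8, 22.9] R [[0.878, -0.479, 0.001], [-0.479, -0.878, -0.0], [0.001, -0.0, -1.0]] t 10.2 g -0.6
lid angle 0.05 172 zmax 206.0
lid angle 0.05 1172 zmax 119.0
```

The lid is shut, firm under 23 N at z 108. Next I lift and go outside the clamp handle.

>>> step_arm(jaw=[0,0,0,0,0,0,0,0,0,0], offset=[[0,0,-0.1],[0,0,-0.2],[0,0,-0.2],[0,0,-0.2],[0,0,-0.05],[0.005,0.165,0],[0.005,0.165,0],[0,0.165,0],[0,0.165,0],[0,0,0]], rot=[[0,0,0],[0,0,0],[0,0,0],[0,0,0],[0,0,0],[0,0,0],[0,0,0],[0,0,0],[0,0,0],[0,0,0]])

```text
time_s: 11.08
tool_pos: [442.3, 52.1, 254.6]
eef_rot: [[0.874, -0.485, -0.002], [-0.485, -0.874, -0.003], [-0.0, 0.003, -1.0]]
wrist_force: [-0.1, -0.0, -0.2]
grip_width: 0.0
```

```bash
cat > cl.py <<'E'
from ch import *
rel()
d=grab('scene')
m=mask(d,(0,130,60),(8,255,255))|mask(d,(172,130,60),(180,255,255))
for c,s,l in blobs(m,10):
    Q=depth(d,np.argwhere(l)[:,::-1])-C;q=[round(float(np.median(v)),1) for v in(Q@X,Q@Y,Q[:,2])]
    if abs(q[0])<200 and abs(q[1])<80: print('handle',c,s,q,'angle',round(float(np.arctan2(q[2]-122,q[0]+87)),2))
save(d,'last.png')
E
python3 cl.py; python3 lid.py
```

```text
chamber xyz [-152.0, 0.4, 254.6] F [-0.0, 0.1, -0.2] R [[0.874, -0.485, -0.002], [-0.485, -0.874, -0.003], [-0.0, 0.003, -1.0]] t 11.0833 g 0.0
handle [326.5 171.7] [321, 161, 12, 21, 134] [-99.0, -6.0, 189.5] angle 1.75
chamber xyz [-148.8, 0.4, 255.0] F [0.9, -0.2, -0.2] R [[0.875, -0.484, 0.0], [-0.484, -0.875, -0.001], [0.001, 0.001, -1.0]] t 11.1333 g -0.1
lid angle 0.05 1717 zmax 117.0
```

>>> step_arm(jaw=[0,0,0,0,0,0,0,0,0,0,0,0], offset=[[0,0,0.13],[0,0,0.13],[0,0,0.13],[0,0,0],[0,-0.05,0],[0,-0.05,0],[0,-0.05,0],[0,-0.05,-0.01],[0,-0.05,-0.01],[0,-0.03,0],[0,0,0],[0,0,0]], rot=[[0,0,0],[0,0,0],[0,0,0],[0,0,0],[0,0,0],[0,0,0],[0,0,0],[0,0,0],[0,0,0],[0,0,0],[0,0,0],[0,0,0]])

```text
time_s: 12.18
tool_pos: [474.6, 109.4, 184.0]
eef_rot: [[0.879, -0.477, 0.006], [-0.477, -0.879, 0.002], [0.005, -0.005, -1.0]]
wrist_force: [-0.8, -0.3, 2.2]
grip_width: -0.1
```

```bash
python3 cl.py
```

```text
chamber xyz [-86.3, -0.6, 184.0] F [-0.6, 0.6, 2.2] R [[0.879, -0.477, 0.006], [-0.477, -0.879, 0.002], [0.005, -0.005, -1.0]] t 12.1833 g -0.1
handle [340.5 171.9] [337, 163, 9, 16, 78] [-68.9, -18.3, 193.1] angle 1.32
```

>>> step_arm(jaw=[0,0,0,0,0,0,0,0], offset=[[0,-0.05,0.005],[0,-0.038,0.022],[0,-0.037,0.023],[0,-0.037,0.03],[0,-0.038,0.03],[0,-0.02,0.037],[0,-0.02,0.037],[0,0,0]], rot=[[0,0,0],[0,0,0],[0,0,0],[0,0,0],[0,0,0],[0,0,0],[0,0,0],[0,0,0]])

```text
time_s: 12.9
tool_pos: [494.1, 149.6, 142.1]
eef_rot: [[0.878, -0.478, -0.003], [-0.478, -0.878, -0.0], [-0.002, 0.002, -1.0]]
wrist_force: [0.7, 0.6, -0.1]
grip_width: -0.0
```

```bash
python3 cl.py; python3 lid.py
```

```text
chamber xyz [-41.6, 1.4, 142.1] F [0.9, -0.3, -0.1] R [[0.878, -0.478, -0.003], [-0.478, -0.878, -0.0], [-0.002, 0.002, -1.0]] t 12.9 g -0.0
handle [360.9 176.2] [357, 167, 9, 18, 83] [-15.3, -8.0, 150.7] angle 0.38
chamber xyz [-42.2, 1.3, 142.6] F [-0.8, -0.3, -0.8] R [[0.878, -0.479, -0.003], [-0.479, -0.878, -0.001], [-0.002, 0.002, -1.0]] t 12.95 g 0.1
lid angle 0.05 1297 zmax 117.0
```

>>> step_arm(jaw=[0,0,0,0,0,0,0], offset=[[0,0,-0.1],[0,0,-0.1],[0,-0.09,0],[0,0,0.075],[0,0,0.06],[0,0,0.06],[0,0,0]], rot=[[0,0,0],[0,0,0],[0,0,0],[0,0,0],[0,0,0],[0,0,0],[0,0,0]])

```text
time_s: 13.58
tool_pos: [501.9, 163.7, 143.2]
eef_rot: [[0.877, -0.48, -0.004], [-0.48, -0.877, -0.002], [-0.003, 0.003, -1.0]]
wrist_force: [-0.3, 0.1, 0.4]
grip_width: -0.1
```

>>> step_arm(jaw=[0,0], offset=[[0,0,0.015],[0,0,0]], rot=[[0,0,0],[0,0,0]])

```text
time_s: 13.75
tool_pos: [503.4, 164.4, 142.2]
eef_rot: [[0.877, -0.48, -0.0], [-0.48, -0.877, -0.0], [-0.0, 0.0, -1.0]]
wrist_force: [-0.3, -0.5, 0.3]
grip_width: -0.0
```

```bash
python3 cl.py
```

```text
chamber xyz [-24.2, 0.3, 142.2] F [-0.5, 0.0, 0.3] R [[0.877, -0.48, -0.0], [-0.48, -0.877, -0.0], [-0.0, 0.0, -1.0]] t 13.75 g -0.0
handle [362.7 181. ] [359, 176, 8, 11, 51] [-13.1, -18.7, 144.0] angle 0.29
```

>>> step_arm(jaw=[0,0,0], offset=[[0,0,0.015],[0,0,0.01],[0,0,0]], rot=[[0,0,0],[0,0,0],[0,0,0]])

```text
time_s: 14.05
tool_pos: [503.7, 164.6, 137.1]
eef_rot: [[0.878, -0.479, 0.001], [-0.479, -0.878, 0.0], [0.0, -0.0, -1.0]]
wrist_force: [-0.2, -0.9, 0.4]
grip_width: -0.4
```

>>> step_arm(jaw=[0,0,0], offset=[[0,0,0.01],[0,0,0],[0,0,0]], rot=[[0,0,0],[0,0,0],[0,0,0]])

```text
time_s: 14.3
tool_pos: [503.5, 164.8, 135.1]
eef_rot: [[0.878, -0.479, 0.0], [-0.479, -0.878, 0.0], [0.0, -0.0, -1.0]]
wrist_force: [-0.3, 0.1, 0.0]
grip_width: -0.1
```

```bash
python3 cl.py; python3 -c "
import cv2
a=cv2.imread('pics/last.png')[130:230,300:440];cv2.imwrite('pics/c2.png',cv2.resize(a,None,fx=5,fy=5,interpolation=2))"
```

```text
chamber xyz [-23.8, 0.4, 135.1] F [-0.1, 0.3, 0.0] R [[0.878, -0.479, 0.0], [-0.479, -0.878, 0.0], [0.0, -0.0, -1.0]] t 14.3 g -0.1
handle [363.1 182.6] [360, 177, 7, 11, 48] [-12.1, -18.6, 138.0] angle 0.21
```

View pics/c2.png

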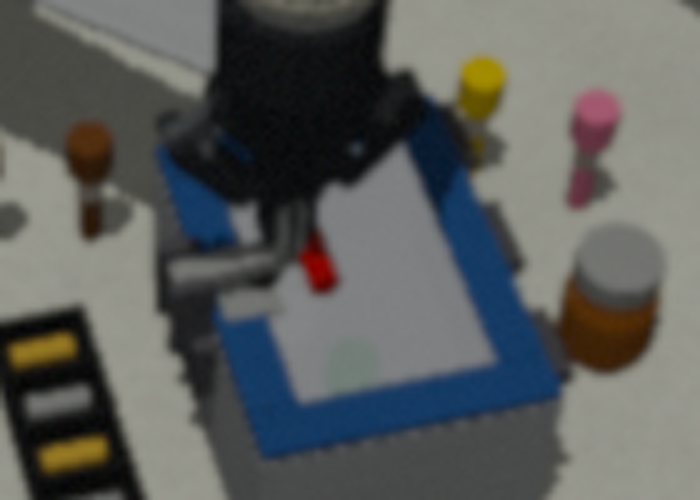

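c2: the lid is shut with the probe visible through the window. The finger is pressing the arm just behind the red handle (crop (318,265)), and the handle sinks as I press, so I keep going until it bottoms out.

>>> step_arm(jaw=[0,0,0], offset=[[0,0,0.015],[0,0,0],[0,0,0]], rot=[[0,0,0],[0,0,0],[0,0,0]])

```text
time_s: 14.6
tool_pos: [503.2, 164.6, 131.8]
eef_rot: [[0.878, -0.479, -0.001], [-0.479, -0.878, -0.0], [-0.0, 0.001, -1.0]]
wrist_force: [-0.0, -0.6, 0.3]
grip_width: -0.1
```

>>> step_arm(jaw=[0,0,0], offset=[[0,0,0.015],[0,0,0],[0,0,0]], rot=[[0,0,0],[0,0,0],[0,0,0]])

```text
time_s: 14.85
tool_pos: [503.2, 164.5, 128.8]
eef_rot: [[0.878, -0.479, -0.001], [-0.479, -0.878, -0.0], [-0.0, 0.001, -1.0]]
wrist_force: [-0.2, -0.1, 1.1]
grip_width: -0.0
```

```bash
python3 cl.py
```

```text
chamber xyz [-24.1, 0.5, 128.8] F [-0.2, 0.2, 1.1] R [[0.878, -0.479, -0.001], [-0.479, -0.878, -0.0], [-0.0, 0.001, -1.0]] t 14.85 g -0.0
handle [363.1 184.5] [360, 179, 7, 11, 48] [-11.7, -18.8, 131.4] angle 0.12
```

>>> step_arm(jaw=[0,0,0], offset=[[0,0,0.01],[0,0,0],[0,0,0]], rot=[[0,0,0],[0,0,0],[0,0,0]])

```text
time_s: 15.15
tool_pos: [503.5, 164.6, 128.0]
eef_rot: [[0.878, -0.479, 0.0], [-0.479, -0.878, -0.0], [0.0, 0.0, -1.0]]
wrist_force: [-1.9, -0.9, 8.0]
grip_width: -0.2
```

>>> step_arm(jaw=[0,0,0], offset=[[0,0,0.01],[0,0,0],[0,0,0]], rot=[[0,0,0],[0,0,0],[0,0,0]])

```text
time_s: 15.4
tool_pos: [503.6, 164.7, 127.7]
eef_rot: [[0.878, -0.479, 0.001], [-0.479, -0.878, -0.001], [0.001, 0.0, -1.0]]
wrist_force: [-7.2, -3.3, 22.3]
grip_width: 0.2
```

The arm top bottomed out at z 128, as it must when fully down, with 22 N. I retreat and check.

>>> step_arm(jaw=[0,0,0,0,0,0,0,0,0,0], offset=[[0,0,-0.05],[0,0,-0.15],[0,0,-0.2],[0,0,-0.2],[0,0,-0.2],[0,0.15,-0.1],[0,0.2,0],[0,0.2,0],[0,0,0],[0,0,0]], rot=[[0,0,0],[0,0,0],[0,0,0],[0,0,0],[0,0,0],[0,0,0],[0,0,0],[0,0,0],[0,0,0],[0,0,0]])

```text
time_s: 16.23
tool_pos: [450.1, 66.2, 305.6]
eef_rot: [[0.876, -0.483, 0.001], [-0.483, -0.876, -0.0], [0.001, -0.0, -1.0]]
wrist_force: [0.3, 0.1, 0.5]
grip_width: -0.0
```

```bash
python3 cl.py; python3 lid.py; python3 - <<'E'
from ch import *
t=grab('wrist')
P=depth(t,np.argwhere(t['range_z']>0)[:,::-1])-C
q=np.c_[P@X,P@Y,P[:,2]];k=q[(abs(q[:,0]+23)<3)&(abs(q[:,1])<24)&(q[:,2]<200)];print('z over handle',len(k),np.percentile(k[:,2],[50,90]) if len(k) else '')
a=cv2.imread('pics/last.png')[130:230,300:440];b=t['frame'][:,:,::-1]
cv2.imwrite('pics/c3.png',np.hstack([cv2.resize(a,(420,300),interpolation=2),cv2.resize(b,(380,300))]))
E
```

```text
chamber xyz [-135.9, 0.3, 305.6] F [0.3, -0.2, 0.5] R [[0.876, -0.483, 0.001], [-0.483, -0.876, -0.0], [0.001, -0.0, -1.0]] t 16.2333 g -0.0
handle [361.5 180.2] [357, 171, 10, 19, 90] [-11.4, -8.1, 130.4] angle 0.11
chamber xyz [-134.2, 0.5, 305.5] F [0.3, 0.4, -0.1] R [[0.877, -0.48, 0.001], [-0.48, -0.877, 0.0], [0.001, -0.001, -1.0]] t 16.2833 g 0.0
lid angle 0.05 1697 zmax 120.0
z over handle 249 [106.58211918 127.90951877]
```

View pics/c3.png

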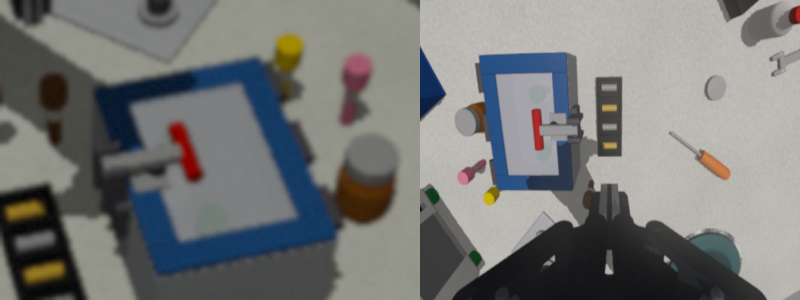

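c3: the lid is shut and the clamp lies level on it, handle at (185,152). Both caps show through the window and the jar stands. One last number on the handle height before handing in (138 mm expected on top).

```bash
python3 - <<'E'
from ch import *
t=load('wrist')
m=mask(t,(0,130,60),(8,255,255))|mask(t,(172,130,60),(180,255,255))
for c,s,l in blobs(m,60):
    Q=depth(t,np.argwhere(l)[:,::-1])-C;print(c,[np.percentile(v,[5,50,95]).round(1).tolist() for v in(Q@X,Q@Y,Q[:,2])])
for c,s,l in blobs(mask(t,(100,100,40),(130,255,255)),300):
    Q=depth(t,np.argwhere(l)[:,::-1])-C;x=Q@X;k=(abs(x)<80)&(abs(Q@Y)<105)
    if k.sum()>300:print('lid z near hinge/free edge',np.median(Q[k&(x>60),2]),np.median(Q[k&(x<-60),2]))
E
```

```text
[631.5  20.3] [[-451.0, -445.5, -442.7], [-163.0, -153.6, -145.7], [97.1, 106.5, 110.5]]
[197.5 172.2] [[-17.0, -11.8, -5.6], [-26.2, -3.5, 23.8], [124.4, 128.8, 130.5]]
lid z near hinge/free edge 108.01740497445982 107.51857235550693
```

```bash
python3 -c "
from plant import *
print(hand_in())"
```

```text
the job is handed in; nothing more can be done
None
```

I put the probe in the empty cup, pushed the lid fully shut, then swung the clamp down onto it, and handed in at about 16.3 s of the 61 s. No verdict came back.

**Last checks that passed:**
- **Probes:** the last clear view, before the lid closed, showed both upright with cap tops at z ≈ 92 mm. Both were still visible through the window afterwards.
- **Lid:** its upper face was at 108.0 mm near the hinge and 107.5 mm at the free edge. It was firm under 23 N.
- **Clamp:** the arm bottomed out at z ≈ 128 mm under 22 N, which is where its top should be when level.
- **Surroundings:** the jar still stood in the last picture. I did not re-measure the bottles, but nothing touched them. The arm was well clear at the end, with no force on it.

**Checks that disagreed:**
- **Handle height:** the handle's top read about 130 mm, but I had expected 138 mm by taking the given 130 mm as its centre. That is on the low side, so it does not suggest the clamp is still up.
- **Handle position:** it lay about 10 mm further towards the hinge than I expected. My chamber centre was probably 8–10 mm off along x.
- **Scene-camera angles:** these came out at 0.05 rad for the lid (right at the limit) and 0.11 rad for the clamp (over its 0.08 limit). They carry that same chamber offset and were taken on the visible faces, so I relied on the heights and the firm stops instead.

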